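# Load three seeds and run the carriage in under the camera

### The job

Get a seed photograph ready: take three of the four round flat seeds from the cork board and lay them (do not drop them) flat, side by side, in the white tray of the slide carriage. Then take the loaded carriage smoothly along its rods until it is fully home against the stop at the camera end, with the three seeds still lying flat in the tray. Leave the fourth round seed, the longish bean, the jars and the brush where they are.

Things in the scene. Friction and masses are not known exactly. Their poses are not given: they have to be found in the camera images.
- slide: fixed imaging slide: aluminium base 420 x 100 mm, two steel rods along its y, a dark stop block with rubber bumpers at the -y end (top 54 mm above the table), and a camera beyond it. Origin: on the table, at the middle of the base; x across the rods, y along them, away from the camera. It is turned up to 0.2 rad either way.
- camera (a point): centre of the camera's lens, tilted down towards the tray's home place; the camera is a white box on a steel column behind it, 270 mm tall in all.
- carriage (a joint): travel of the carriage along the rods, in m: 0 at the end away from the camera, growing as it slides to the camera (along the slide's -y), 0.150 when fully home with its end against the rubber bumpers. It starts between 0 and 0.06. It needs about 2.5 N to move, stays where it is left, and does not spring back.
- tray (a point): centre of the floor of the white tray on the carriage, 44 mm above the table; axes as those of the slide. The tray is inside 160 mm long (y) and 100 mm wide (x); its walls are 5 mm thick and rise 6 mm above the floor. It moves with the carriage.
- handle (a point): centre of the top of the carriage's handle: an upright black round post, 18 mm in diameter, 56 mm tall (top 92 mm, foot 36 mm above the table), free-standing at the carriage's end away from the camera, 107 mm from the tray's centre along the slide's y, 13 mm clear of the tray's end wall (top 50 mm above the table). It can be pinched from above across the rods.
- board: fixed cork sorting board, 205 (x) x 185 (y) x 6 mm, left of the slide; origin at the centre of its underside on the table. The five seeds lie on it in two rows 96 mm apart along its x; within a row they stand 62 mm or more apart (give or take 12 mm) along its y, so pinch a disc along the board's x.
- disc1: round flat dark-brown seed, a disc 44 mm across and 20 mm thick with rounded rims (its side is upright for the middle 8 mm of its thickness), about 25 g, lying flat on the cork board. Origin: the centre of the disc (10 mm above what it lies on); z is the axis of the disc. The four discs are alike, any three will do.
- disc2: round flat dark-brown seed, a disc 44 mm across and 20 mm thick with rounded rims (its side is upright for the middle 8 mm of its thickness), about 25 g, lying flat on the cork board. Origin: the centre of the disc (10 mm above what it lies on); z is the axis of the disc. The four discs are alike, any three will do.
- disc3: round flat dark-brown seed, a disc 44 mm across and 20 mm thick with rounded rims (its side is upright for the middle 8 mm of its thickness), about 25 g, lying flat on the cork board. Origin: the centre of the disc (10 mm above what it lies on); z is the axis of the disc. The four discs are alike, any three will do.
- disc4: round flat dark-brown seed, a disc 44 mm across and 20 mm thick with rounded rims (its side is upright for the middle 8 mm of its thickness), about 25 g, lying flat on the cork board. Origin: the centre of the disc (10 mm above what it lies on); z is the axis of the disc. The four discs are alike, any three will do.
- bean: the odd seed out on the cork board: a longish bean 56 x 26 x 18 mm, same brown; origin at its centre, x along its length. Leave it.
- jar_big: bystander: glass jar with a brass lid, 72 mm across, 130 mm tall, beyond the slide; origin at the centre of its underside.
- jar_small: bystander: glass jar with a brass lid, 58 mm across, 85 mm tall, beyond the slide; origin at the centre of its underside.
- brush: bystander: hand brush 150 mm long lying on the table beyond the slide, near the camera end; origin at its underside, x along its length.
Not all that is in view belongs to the job. Leave any red or yellow look-alike of the disc1 alone.

How it is judged:
By the outcome, as a careful person would: the job done as asked, in the order asked, and still so for the second after the job is handed in, with the robot touching nothing.
It also fails if it takes over 67 s, if anything falls off the work surface, if the arm or the gripper's body presses on something with over 40 N, if the wrist force passes 120 N, or if a joint passes its speed limit or range.

### The arm

A 7-joint arm with a two-finger parallel gripper is mounted at the origin on the work surface. World frame = base frame: x ahead of the robot, y to its left, z up, the work surface at z = 0. Lengths are in m, angles in rad, forces in N, time in s.
With the tool pointing down it reaches from about 0.4 to 0.875 m from the base axis. Payload 19.3 kg.
Tool frame: the origin (TCP) lies at the very end of the fingers, on their centre line; the grasp point (between the pads) lies 19 mm behind it; z points along the fingers, y is the line along which they close (so a half turn about z gives the same grasp; the last joint's range is limited). The gripper opens to 85 mm and grips with 20 to 120 N. Pads are 22 mm wide; open, the fingers measure 114 mm over their backs; the gripper's body (76 mm by 85 mm) begins 54 mm behind the grasp point. The pads swing forward as they close: fully open they stand 13 mm farther back than shut.
Start: joints at [1.273, 0.521, -0.036, 1.599, 0.021, 1.021, -0.113], TCP at [0.141, -0.609, 0.231] pointing down, gripper open.
Joint ranges: [-2.91, 2.91], [-0.3, 2.13], [-1.5, 1.42], [0.17, 2.43], [-1.26, 4.41], [0.16, 1.93], [-2.52, 2.52]. Speed limits (rad/s): [1.89, 1.89, 2.39, 2.39, 3.01, 3.01, 3.01].

### API

Orientations are given as [roll, pitch, yaw] about the fixed x, y, z axes, in that order (R = Rz(yaw) Ry(pitch) Rx(roll)).
In Python, from workcell import monitor, optics, workorder gives the robot as it stands.
- The arm moves only by the tool apply_moves, never from a script. Its arguments are lists of equal length, an entry for each row: "linear": the shift along the tool's x, y, z each as a share of 0.1 m, from -1 to 1, a list of three; "delta_rot": the turn, a rotation vector about the tool's x, y, z each as a share of 120 degrees, from -1 to 1, a list of three. A call has exactly 5 rows; each row is the pose to reach, as a shift and turn from the pose commanded when the call began, along the tool's axes at that moment; what a row does not reach only later rows make up. A row lasts 1/12 s, in which the tool goes at most 41.7 mm and 7.16 degrees, less where a joint would pass 70% of its speed; a pose out of reach is approached as far as the arm can. A call with a number of a shift or a turn outside -1 to 1 is refused whole. A call with a gripper value outside its range is refused whole. "gripper" is the opening, from -1 (shut) to 1 (fully open), set as the call begins (left out, the last holds). The fingers move at their own pace and stop on an object; "force" is the grip in N (left out, the last holds). Time passes only in rows, so rows that repeat a pose let the fingers close, or fill a call up. It gives the time, the measured TCP pose, the force, the opening and the grip force at its end, in the units of the state.
- monitor.observe(): the state, without advancing time (a new reading comes with each control period).
- optics.grab_frame(name): name is "side" or "top" or "wrist"; returns (picture, depth): 384x512x3 uint8, red, green, blue; 384x512 float32, m along the optical axis (not along the pixel's ray), 0 where there is no reading.
- optics.camera_info(name): a dict with "fx", "fy", "cx", "cy" (pixels), "rvec" (rotation vector, rad) and "tvec" (3), from world to camera coordinates, as OpenCV has them; the wrist camera has in their place "T_tool_cam" (4x4, takes a point from camera to tool coordinates, whose origin is the TCP and whose axes are the flange's). Camera axes: x right, y down, z forward; pixel columns grow to the right and rows downward; lengths in m; the calibration is good to about 2 mm. A picture is of the moment at which its call begins: read the wrist's pose just before it. camera_info takes no time and is no camera call.
- workorder.job_done(): hands the job in; it is judged then, once.
The state is a dict: "clock": time; "qpos": joint angles; "qd": joint speeds; "joint_efforts": joint torques, N m; "position": TCP position; "tool_rot": TCP orientation; "force": force on the tool from outside, world axes, zero at the start; "moment": the same for the moment, N m; "grip_width": finger opening in m; "finger_force": force on a finger pad.
Only numpy, scipy, OpenCV 4.12 (cv2) and the standard library are available. Lean on these libraries where they do the work, as an engineer would, in place of code of your own. Each camera call takes 0.05 s, during which the arm holds its last target. There are 200 camera calls.

## Working session

There is one attempt and no reset: what is moved stays moved. The work goes in short steps, Python scripts to look and compute and a tool call to move; the robot and the scene stay as the last step left them, time stands still between calls to the robot, and variables do not carry over. Pictures are saved under pics/ and viewed, at most 10 in all, crops included, and the job is handed in when it is done.

Besides the shell and the picture viewer there is one more tool, called after ">>>" as name(argument=value, ...) on one line, values as JSON. apply_moves: Moves the arm, as the interface text tells. Its arguments: {"type":"object","properties":{"linear":{"type":"array"},"delta_rot":{"type":"array"},"gripper":{"type":"number"},"force":{"type":"number"}},"required":["linear","delta_rot"]}

```bash
mkdir -p pics; python3 - <<'E'
from workcell import monitor, optics
import cv2,numpy as np
print(monitor.observe())
for n in ("top","side"):
    p,d=optics.grab_frame(n); cv2.imwrite(f"pics/{n}0.png",p[:,:,::-1]); np.savez(f"{n}0.npz",p=p,d=d); print(n,optics.camera_info(n))
print(optics.camera_info("wrist"))
a=cv2.imread("pics/top0.png");b=cv2.imread("pics/side0.png")
cv2.imwrite("pics/top0b.png",cv2.resize(a,(800,600)))
E
```

```text
{'clock': 0.0, 'qpos': array([ 1.27277373,  0.52201976, -0.03635512,  1.59997969,  0.02120892,
        1.02110924, -0.11277797]), 'qd': array([-0.00058388, -0.00043973,  0.00154897, -0.00024484, -0.00076489,
        0.00106206,  0.00061706]), 'joint_efforts': array([-3.69215550e-04, -9.27083516e+01,  1.97944455e+00, -3.69922936e+01,
        1.76413829e-02,  8.17720749e-03, -1.75619613e-05]), 'position': array([ 0.1410642 , -0.60853476,  0.23073199]), 'tool_rot': array([-3.14046437e+00,  7.43198645e-05,  2.27862892e-01]), 'force': array([-0.2335344 , -0.4657144 , -0.33872622]), 'moment': array([0.0578092 , 0.04069748, 0.05417786]), 'finger_force': 0.0, 'grip_width': 0.0850817221258631}
top {'fx': 383.2099766341164, 'fy': 383.2099766341164, 'cx': 259.30382523618215, 'cy': 196.48424717586477, 'rvec': array([ 2.13879844, -2.15938693,  0.12547367]), 'tvec': array([0.03920623, 0.55992571, 0.99551326])}
side {'fx': 455.2661366815104, 'fy': 455.2661366815104, 'cx': 249.87785879138866, 'cy': 192.97955562695319, 'rvec': array([ 0.84085442, -2.40365303,  1.23774488]), 'tvec': array([0.45749472, 0.26422849, 0.83857418])}
{'fx': 331.49191589148734, 'fy': 331.49191589148734, 'cx': 254.18391656645602, 'cy': 189.1235448553405, 'T_tool_cam': array([[ 3.44000797e-04, -9.44272433e-01, -3.29164782e-01,
         8.48672606e-02],
       [ 9.99999637e-01,  6.80269589e-05,  8.49922911e-04,
         2.55624972e-05],
       [-7.80166696e-04, -3.29164955e-01,  9.44272113e-01,
        -1.42667704e-01],
       [ 0.00000000e+00,  0.00000000e+00,  0.00000000e+00,
         1.00000000e+00]])}
```

View pics/top0b.png

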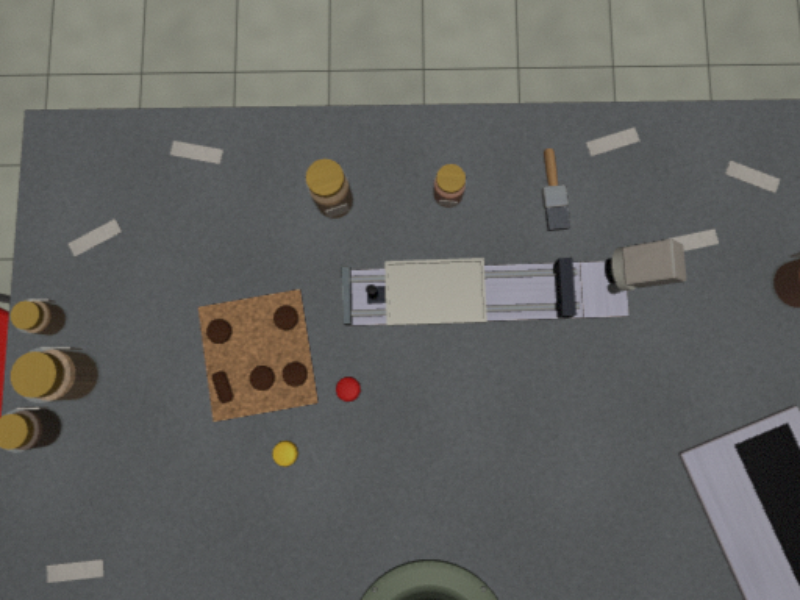

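View pics/side0.png

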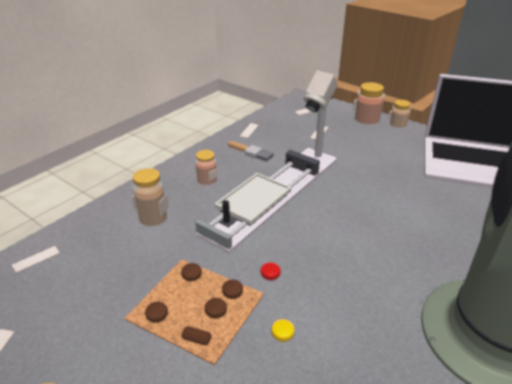

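The top view (800x600 scale) shows round seeds at (219,331), (286,318), (262,378) and (294,374). The bean is at (222,387). The look-alikes to avoid are red at (348,389) and yellow at (285,454). The tray is at (435,291), the handle at (375,294) and the stop at (566,288).

```bash
cat > h.py <<'E'
import numpy as np,cv2
from workcell import optics,monitor
from scipy.spatial.transform import Rotation as R
def ext(n):
    i=optics.camera_info(n)
    if n=="wrist":
        s=monitor.observe();T=np.eye(4);T[:3,:3]=R.from_euler("xyz",s["tool_rot"]).as_matrix();T[:3,3]=s["position"];T=T@i["T_tool_cam"]
        return i,T[:3,:3],T[:3,3]
    M=R.from_rotvec(i["rvec"]).as_matrix();return i,M.T,-M.T@i["tvec"]
def ray(e,uv,z):
    i,M,o=e;uv=np.atleast_2d(np.asarray(uv,float))
    d=np.c_[(uv[:,0]-i["cx"])/i["fx"],(uv[:,1]-i["cy"])/i["fy"],np.ones(len(uv))]@M.T
    return o+d*((z-o[2])/d[:,2])[:,None]
def blobs(m,amin):
    c,_=cv2.findContours(m.astype(np.uint8)*255,cv2.RETR_EXTERNAL,cv2.CHAIN_APPROX_NONE)
    return [x for x in c if cv2.contourArea(x)>=amin]
E
cat > m.py <<'E'
from h import *
for n in ("top","side"):
    f=np.load(n+"0.npz");p=f["p"];d=f["d"];e=ext(n);h=cv2.cvtColor(p,cv2.COLOR_RGB2HSV)
    print(n,"cam",e[2].round(3))
    H,S,V=[h[...,k].astype(int) for k in range(3)]
    bm=(H<22)&(S>90)&(V>90)
    b=[c for c in blobs(bm,900)]
    for c in b:
        r=cv2.minAreaRect(ray(e,c[:,0],0.006)[:,:2].astype(np.float32));print("orange",c[:,0].mean(0).round(),np.round(r[0],4),np.round(r[1],4),round(r[2],2))
        m=np.zeros(p.shape[:2],np.uint8);cv2.fillPoly(m,[cv2.convexHull(c)],255)
        for q in blobs((m>0)&(V<75),60):
            w=ray(e,q[:,0],0.018)[:,:2].astype(np.float32);r=cv2.minAreaRect(w)
            M=cv2.moments(w[:,None]);u=q[:,0].mean(0).round().astype(int)
            o=d[u[1],u[0]];i=e[0];P=e[2]+e[1]@(np.array([(u[0]-i["cx"])/i["fx"],(u[1]-i["cy"])/i["fy"],1])*o)
            print(" seed px",u,"c",np.round([M["m10"]/M["m00"],M["m01"]/M["m00"]],4),"size",np.round(r[1],4),"ang",round(r[2],1),"depthpt",P.round(3))
    for c in blobs((S<70)&(V>150)&(H>18)&(H<45),500):
        r=cv2.minAreaRect(ray(e,c[:,0],0.05)[:,:2].astype(np.float32));print("white",c[:,0].mean(0).round(),np.round(r[0],4),np.round(r[1],4),round(r[2],2))
    m=(V<45)&(S<120)
    for c in blobs(m,15):
        u=c[:,0].mean(0)
        w=ray(e,[u],0.092)[0]
        if .3<w[0]<.9 and -.4<w[1]<.5: print("dark",u.round(1),cv2.contourArea(c),w.round(3))
p=np.load("top0.npz")["p"]
cv2.imwrite("pics/crop1.png",cv2.resize(p[155:285,115:330,::-1],None,fx=3.6,fy=3.6,interpolation=cv2.INTER_CUBIC))
E
python3 m.py
```

```text
top cam [0.428 0.022 1.06 ]
orange [164. 227.] [0.4836 0.2964] [0.2035 0.1838] 9.56
 seed px [142 247] c [0.4274 0.3523] size [0.0535 0.0246] ang 20.2 depthpt [0.428 0.35  0.025]
 seed px [167 241] c [0.4426 0.2839] size [0.041  0.0404] ang 89.5 depthpt [0.444 0.283 0.025]
 seed px [188 239] c [0.4489 0.2275] size [0.0407 0.0397] ang 45.3 depthpt [0.448 0.227 0.025]
 seed px [140 212] c [0.5244 0.3613] size [0.0413 0.0412] ang 89.4 depthpt [0.522 0.357 0.029]
 seed px [183 203] c [0.5468 0.2446] size [0.0415 0.0386] ang 89.4 depthpt [0.546 0.242 0.025]
white [281. 181.] [ 0.5863 -0.0168] [0.1079 0.169 ] 1.29
dark [238.1 187. ] 39.0 [0.578 0.087 0.092]
dark [389.9 174.3] 32.0 [ 0.607 -0.301  0.092]
dark [357.8 186.8] 89.5 [ 0.575 -0.218  0.092]
side cam [0.022 0.698 0.704]
orange [197. 310.] [0.4843 0.2962] [0.2047 0.1877] 9.64
orange [398.  57.] [ 0.9758 -1.6001] [0.6752 1.9251] 14.58
white [116. 165.] [0.9887 0.012 ] [0.2087 0.9187] 0.19
dark [225.7 212.4] 62.0 [0.559 0.118 0.092]
```

View pics/crop1.png

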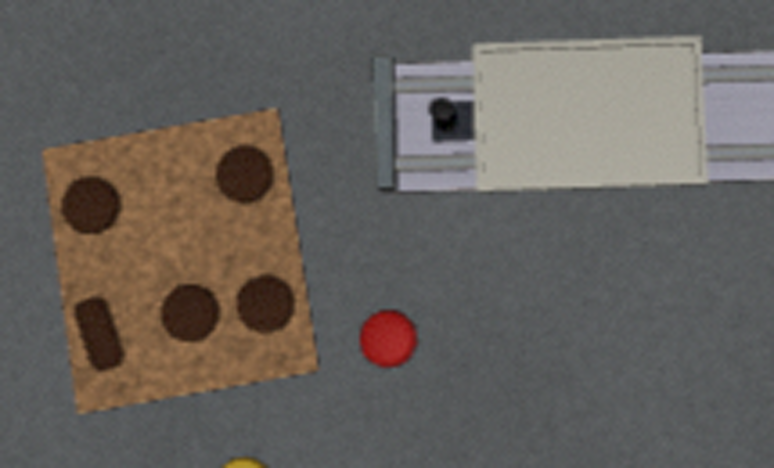

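The crop confirms four plain round seeds and one bean; the red and yellow discs lie off the board. Sizes match the description (discs about 41–44 mm, board 204x185 mm, tray about 108x169 mm). I'll take B (0.449,0.228), C (0.547,0.245) and A (0.443,0.284).

```bash
cat > plan.py <<'E'
from h import *
def plan(w,start=None):
    if start is None:
        s=monitor.observe();start=[*s["position"],s["tool_rot"][2]]
    c=np.array(start,float)
    for t in w:
        t=np.array(t,float);y=c[3];M=R.from_euler("xyz",[np.pi,0,y]).as_matrix()
        v=M.T@(t[:3]-c[:3])/.1;r=-np.rad2deg(t[3]-y)/120
        v=v.round(2);r=round(r,3);print(v.tolist(),r)
        c=np.array([*(c[:3]+M@v*.1),y-np.deg2rad(r*120)])
    print("end",c.round(4))
E
python3 - <<'E'
from plan import *
plan([(.22,-.55,.26,.42),(.29,-.46,.28,.64),(.36,-.37,.28,.86),(.41,-.28,.28,1.08),(.42,-.18,.27,1.30),(.43,-.09,.24,1.52),(.44,0,.2,1.739),(.445,.1,.16,1.739),(.449,.19,.15,1.739)])
E
```

```text
[0.9, -0.39, -0.29] -0.092
[1.01, -0.54, -0.2] -0.105
[1.1, -0.3, -0.0] -0.105
[1.01, -0.21, -0.0] -0.105
[0.93, -0.38, 0.1] -0.105
[0.89, -0.15, 0.3] -0.105
[0.9, 0.05, 0.4] -0.105
[0.98, 0.22, 0.4] 0.0
[0.88, 0.19, 0.1] 0.0
end [0.4486 0.1899 0.1498 1.7399]
```

>>> apply_moves(linear=[[0.9,-0.39,-0.29],[0.9,-0.39,-0.29],[0.9,-0.39,-0.29],[0.9,-0.39,-0.29],[0.9,-0.39,-0.29]], delta_rot=[[0,0,-0.092],[0,0,-0.092],[0,0,-0.092],[0,0,-0.092],[0,0,-0.092]], gripper=1, force=40)

```text
clock: 0.52
position: [0.2208, -0.5501, 0.2605]
tool_rot: [3.141, -0.0, 0.422]
force: [-0.7, -0.4, -0.5]
grip_width: 0.0854
finger_force: 0.0
```

Convention confirmed. Continuing the traverse.

>>> apply_moves(linear=[[1.0,-0.54,-0.2],[1.0,-0.54,-0.2],[1.0,-0.54,-0.2],[1.0,-0.54,-0.2],[1.0,-0.54,-0.2]], delta_rot=[[0,0,-0.105],[0,0,-0.105],[0,0,-0.105],[0,0,-0.105],[0,0,-0.105]])

```text
clock: 0.93
position: [0.2894, -0.4601, 0.2803]
tool_rot: [3.141, 0.0, 0.641]
force: [-0.7, -1.1, -0.5]
grip_width: 0.0853
finger_force: 0.0
```

>>> apply_moves(linear=[[1.0,-0.3,0],[1.0,-0.3,0],[1.0,-0.3,0],[1.0,-0.3,0],[1.0,-0.3,0]], delta_rot=[[0,0,-0.105],[0,0,-0.105],[0,0,-0.105],[0,0,-0.105],[0,0,-0.105]])

```text
clock: 1.35
position: [0.351, -0.3772, 0.2799]
tool_rot: [-3.141, 0.0, 0.859]
force: [0.0, -0.9, 0.0]
grip_width: 0.0855
finger_force: 0.0
```

>>> apply_moves(linear=[[1.0,-0.21,0],[1.0,-0.21,0],[1.0,-0.21,0],[1.0,-0.21,0],[1.0,-0.21,0]], delta_rot=[[0,0,-0.105],[0,0,-0.105],[0,0,-0.105],[0,0,-0.105],[0,0,-0.105]])

```text
clock: 1.77
position: [0.4002, -0.2884, 0.28]
tool_rot: [-3.141, 0.0, 1.078]
force: [-1.3, -1.5, 0.3]
grip_width: 0.0856
finger_force: 0.0
```

>>> apply_moves(linear=[[0.95,-0.38,0.1],[0.95,-0.38,0.1],[0.95,-0.38,0.1],[0.95,-0.38,0.1],[0.95,-0.38,0.1]], delta_rot=[[0,0,-0.105],[0,0,-0.105],[0,0,-0.105],[0,0,-0.105],[0,0,-0.105]])

```text
clock: 2.18
position: [0.4115, -0.1869, 0.2701]
tool_rot: [-3.141, 0.0, 1.298]
force: [-0.3, -0.7, -0.3]
grip_width: 0.0855
finger_force: 0.0
```

>>> apply_moves(linear=[[0.95,-0.15,0.3],[0.95,-0.15,0.3],[0.95,-0.15,0.3],[0.95,-0.15,0.3],[0.95,-0.15,0.3]], delta_rot=[[0,0,-0.105],[0,0,-0.105],[0,0,-0.105],[0,0,-0.105],[0,0,-0.105]])

```text
clock: 2.6
position: [0.423, -0.0915, 0.24]
tool_rot: [-3.141, 0.0, 1.518]
force: [0.5, -0.4, 0.4]
grip_width: 0.0855
finger_force: 0.0
```

>>> apply_moves(linear=[[0.9,0.05,0.4],[0.9,0.05,0.4],[0.9,0.05,0.4],[0.9,0.05,0.4],[0.9,0.05,0.4]], delta_rot=[[0,0,-0.105],[0,0,-0.105],[0,0,-0.105],[0,0,-0.105],[0,0,-0.105]])

```text
clock: 3.02
position: [0.4329, -0.0019, 0.2001]
tool_rot: [-3.141, 0.0, 1.738]
force: [-0.4, -0.5, 0.1]
grip_width: 0.0849
finger_force: 0.0
```

>>> apply_moves(linear=[[0.95,0.2,0.2],[0.95,0.2,0.2],[0.95,0.2,0.2],[0.95,0.2,0.2],[0.95,0.2,0.2]], delta_rot=[[0,0,0],[0,0,0],[0,0,0],[0,0,0],[0,0,0]])

```text
clock: 3.43
position: [0.437, 0.0953, 0.1804]
tool_rot: [-3.142, 0.001, 1.738]
force: [0.3, -1.0, -0.2]
grip_width: 0.0856
finger_force: 0.0
```

>>> apply_moves(linear=[[0.95,0.0,0.2],[0.95,0.0,0.2],[0.95,0.0,0.2],[0.95,0.0,0.2],[0.95,0.0,0.2]], delta_rot=[[0,0,0],[0,0,0],[0,0,0],[0,0,0],[0,0,0]])

```text
clock: 3.85
position: [0.4211, 0.1888, 0.1604]
tool_rot: [3.142, 0.001, 1.738]
force: [-0.3, -0.8, 0.9]
grip_width: 0.0853
finger_force: 0.0
```

```bash
cat > w.py <<'E'
from plan import *
e=ext("wrist");p,d=optics.grab_frame("wrist");np.savez("w0.npz",p=p);cv2.imwrite("pics/w0.png",p[:,:,::-1])
h=cv2.cvtColor(p,cv2.COLOR_RGB2HSV);H,S,V=[h[...,k].astype(int) for k in range(3)]
print(e[2])
for q in blobs((V<75)&(S>60)&(H<25),600):
    w=ray(e,q[:,0],.018)[:,:2].astype(np.float32);r=cv2.minAreaRect(w);M=cv2.moments(w[:,None])
    print(q[:,0].mean(0).round(),np.round([M["m10"]/M["m00"],M["m01"]/M["m00"]],4),np.round(r[1],4))
E
python3 w.py
```

```text
[0.40699798 0.27252357 0.30303436]
```

View pics/w0.png

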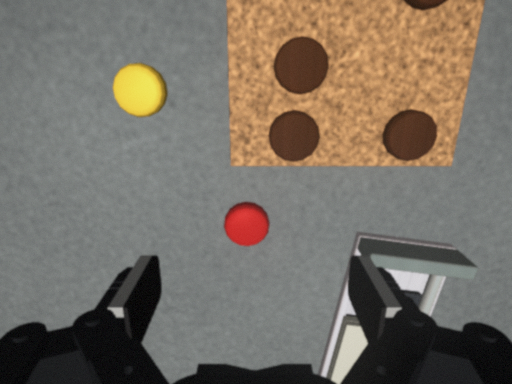

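The wrist view shows the discs at (301,65), (294,135) and (410,134), with the board's edge square to the image, so the yaw is right. My threshold was too dark, so I'll redo it on this picture.

```bash
sed -i 's/p,d=optics.*$/p=np.load("w0.npz")["p"]/; s/(V<75)&(S>60)&(H<25),600/(V<115)\&(S>70)\&((H<20)|(H>170)),600/' w.py; echo 'print(h[65,301],h[110,300])
plan([(.4489,.2275,.06,1.738),(.4489,.2275,.012,1.738)])' >>w.py; python3 w.py
```

```text
[0.40719191 0.27201604 0.30308831]
[409. 135.] [0.5471 0.2443] [0.0429 0.046 ]
[294. 135.] [0.4492 0.2271] [0.0426 0.0433]
[301.  65.] [0.4431 0.2838] [0.0428 0.0424]
[ 12 149  84] [ 15 135 168]
[0.34, 0.34, 1.01] -0.0
[0.0, -0.0, 0.48] -0.0
end [0.4492 0.2274 0.0115 1.7371]
```

>>> apply_moves(linear=[[0.34,0.34,0.6],[0.34,0.34,0.98],[0.34,0.34,0.98],[0.34,0.34,0.98],[0.34,0.34,0.98]], delta_rot=[[0,0,0],[0,0,0],[0,0,0],[0,0,0],[0,0,0]])

```text
clock: 4.32
position: [0.4482, 0.2278, 0.0621]
tool_rot: [-3.14, 0.001, 1.738]
force: [-1.2, -0.2, 1.5]
grip_width: 0.0854
finger_force: 0.0
```

>>> apply_moves(linear=[[0,0,0.2],[0,0,0.4],[0,0,0.53],[0,0,0.53],[0,0,0.53]], delta_rot=[[0,0,0],[0,0,0],[0,0,0],[0,0,0],[0,0,0]])

```text
clock: 4.73
position: [0.4489, 0.2287, 0.011]
tool_rot: [3.14, 0.0, 1.738]
force: [0.5, 0.9, 0.1]
grip_width: 0.0855
finger_force: 0.0
```

>>> apply_moves(linear=[[0,0,0],[0,0,0],[0,0,0],[0,0,0],[0,0,0]], delta_rot=[[0,0,0],[0,0,0],[0,0,0],[0,0,0],[0,0,0]], gripper=-0.2, force=25)

```text
clock: 5.15
position: [0.4486, 0.2297, 0.0103]
tool_rot: [3.14, 0.0, 1.74]
force: [-1.8, -3.0, 16.5]
grip_width: 0.0426
finger_force: 23.0
```

>>> apply_moves(linear=[[0,0,0],[0,0,0],[0,0,0],[0,0,0],[0,0,0]], delta_rot=[[0,0,0],[0,0,0],[0,0,0],[0,0,0],[0,0,0]])

```text
clock: 5.57
position: [0.4486, 0.2297, 0.0103]
tool_rot: [3.14, 0.0, 1.74]
force: [-1.3, -3.2, 17.7]
grip_width: 0.0426
finger_force: 23.0
```

>>> apply_moves(linear=[[0,0,-0.1],[0,0,-0.2],[0,0,-0.4],[0,0,-0.6],[0,0,-0.8]], delta_rot=[[0,0,0],[0,0,0],[0,0,0],[0,0,0],[0,0,0]])

```text
clock: 5.98
position: [0.4479, 0.2297, 0.091]
tool_rot: [-3.142, -0.0, 1.74]
force: [-1.3, 0.0, -0.7]
grip_width: 0.0427
finger_force: 25.7
```

```bash
python3 - <<'E'
from plan import *
s=monitor.observe();print(s["position"],s["grip_width"],s["finger_force"],s["force"])
p,d=optics.grab_frame("side");a=p[215:365,110:290,::-1]
q,_=optics.grab_frame("wrist");
A=cv2.resize(a,(480,400),interpolation=cv2.INTER_CUBIC);B=q[:,100:400,::-1];B=cv2.resize(B,(312,400));cv2.imwrite("pics/g1.png",np.hstack([A,B]))
E
```

```text
[0.44792308 0.22967956 0.0909962 ] 0.04270249008034405 25.691187386400998 [-1.26016324  0.02448009 -0.65789761]
```

View pics/g1.png

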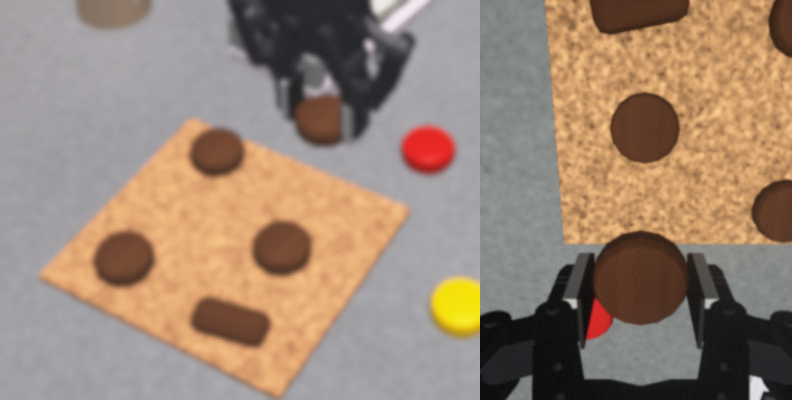

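The disc is held and flat between the pads. I'll check its tilt by depth and plan the transport.

```bash
cat > tilt.py <<'E'
from plan import *
e=ext("wrist");p,d=optics.grab_frame("wrist");i=e[0]
h=cv2.cvtColor(p,cv2.COLOR_RGB2HSV);H,S,V=[h[...,k].astype(int) for k in range(3)]
m=(V<130)&(S>70)&((H<20)|(H>170))&(d>0)&(d<.16);m=cv2.erode(m.astype(np.uint8),np.ones((5,5)))>0
v,u=np.nonzero(m);z=d[v,u];P=np.c_[(u-i["cx"])/i["fx"]*z,(v-i["cy"])/i["fy"]*z,z]@e[1].T+e[2]
top=P[P[:,2]>np.percentile(P[:,2],40)-.003];c=top.mean(0);n=np.linalg.svd(top-c,full_matrices=False)[2][2]
print(len(P),"top z",np.median(P[:,2]),"mean",P.mean(0).round(4),"normal",n.round(3),"tcp",monitor.observe()["position"].round(4))
E
python3 tilt.py; python3 -c "
from plan import *
plan([(.48,.165,.13,1.69),(.515,.09,.13,1.64),(.555,0.0,.13,1.593),(.5875,-.0665,.09,1.593),(.5875,-.0665,.052,1.593)])"
```

```text
5358 top z 0.10777066486719379 mean [0.4485 0.2339 0.107 ] normal [-0.008  0.049  0.999] tcp [0.4489 0.2299 0.0912]
[-0.69, 0.2, -0.39] 0.024
[-0.79, 0.26, 0.0] 0.023
[-0.92, 0.33, 0.0] 0.023
[-0.68, 0.31, 0.4] -0.0
[0.0, 0.0, 0.38] -0.0
end [ 0.5872 -0.0669  0.0522  1.5928]
```

>>> apply_moves(linear=[[-0.2,0.06,-0.39],[-0.4,0.12,-0.39],[-0.69,0.2,-0.39],[-0.69,0.2,-0.39],[-0.69,0.2,-0.39]], delta_rot=[[0,0,0.024],[0,0,0.024],[0,0,0.024],[0,0,0.024],[0,0,0.024]])

```text
clock: 6.55
position: [0.4796, 0.1634, 0.128]
tool_rot: [-3.141, 0.001, 1.687]
force: [-0.6, 1.1, 0.1]
grip_width: 0.0421
finger_force: 25.9
```

>>> apply_moves(linear=[[-0.16,0.05,0],[-0.32,0.1,0],[-0.48,0.16,0],[-0.64,0.21,0],[-0.79,0.26,0]], delta_rot=[[0,0,0.023],[0,0,0.023],[0,0,0.023],[0,0,0.023],[0,0,0.023]])

```text
clock: 6.97
position: [0.5145, 0.0894, 0.128]
tool_rot: [-3.141, -0.0, 1.642]
force: [-0.7, 0.6, -1.1]
grip_width: 0.0425
finger_force: 25.9
```

>>> apply_moves(linear=[[-0.18,0.07,0],[-0.36,0.14,0],[-0.56,0.2,0],[-0.74,0.27,0],[-0.92,0.33,0]], delta_rot=[[0,0,0.023],[0,0,0.023],[0,0,0.023],[0,0,0.023],[0,0,0.023]])

```text
clock: 7.38
position: [0.5544, -0.0008, 0.128]
tool_rot: [-3.141, -0.0, 1.591]
force: [0.3, 1.5, -0.3]
grip_width: 0.0423
finger_force: 25.9
```

```bash
cat > tray.py <<'E'
from plan import *
e=ext("wrist");p,d=optics.grab_frame("wrist");cv2.imwrite("pics/t1.png",p[:,:,::-1]);np.savez("t1.npz",p=p,d=d)
print(monitor.observe()["position"])
plan([(.5875,-.0668,.09,1.593),(.5875,-.0668,.053,1.593)])
E
python3 tray.py
```

```text
[ 0.55542403 -0.0047671   0.12783496]
[-0.63, 0.31, 0.38] -0.003
[0.0, 0.0, 0.37] 0.0
end [ 0.5875 -0.0673  0.0528  1.5934]
```

View pics/t1.png

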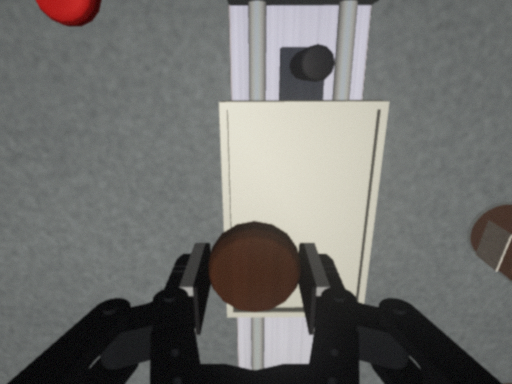

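The tray is clear: far corners at about (219,101) and (389,101), handle at (318,62), disc held at (254,265). I'll remeasure the tray from the now-settled pose.

```bash
cat > tr.py <<'E'
from plan import *
e=ext("wrist");p,d=optics.grab_frame("wrist")
h=cv2.cvtColor(p,cv2.COLOR_RGB2HSV);H,S,V=[h[...,k].astype(int) for k in range(3)]
m=((S>12)&(S<70)&(V>150)&(H>15)&(H<45)).astype(np.uint8);m=cv2.morphologyEx(m,cv2.MORPH_OPEN,np.ones((3,3)))
c=max(blobs(m,500),key=cv2.contourArea)[:,0]
print("bbox",c.min(0),c.max(0))
w=ray(e,c,.05)
far=w[w[:,1]>w[:,1].max()-.004];print("far edge y",np.median(far[:,1]),"x",far[:,0].min(),far[:,0].max(),"slope",np.polyfit(far[:,0],far[:,1],1)[0])
y1=w[:,1].max();s=[]
for k in np.arange(y1-.08,y1-.01,.01):
    b=w[abs(w[:,1]-k)<.003];s.append((k,b[:,0].min(),b[:,0].max()))
s=np.array(s);print("left slope",np.polyfit(s[:,0],s[:,1],1)[0],"right",np.polyfit(s[:,0],s[:,2],1)[0],"width",(s[:,2]-s[:,1]).mean(),"mid at",s[:,0].mean(),((s[:,1]+s[:,2])/2).mean())
print(monitor.observe()["position"])
plan([(.5875,-.0668,.09,1.593),(.5875,-.0668,.053,1.593)])
E
python3 tr.py
```

```text
bbox [216  94] [388 301]
far edge y 0.06739055069194487 x 0.5296704534137302 0.6400393352609397 slope 0.021488639516232703
left slope -0.02528826965372243 right -0.025382448543785418 width 0.11032042214737472 mid at 0.023938712335892117 0.5859924306352019
[ 0.55472874 -0.00294507  0.12778438]
[-0.64, 0.32, 0.38] -0.003
[-0.0, -0.0, 0.37] 0.0
end [ 0.5878 -0.0664  0.0528  1.5935]
```

>>> apply_moves(linear=[[-0.2,0.1,0.1],[-0.4,0.2,0.2],[-0.65,0.32,0.38],[-0.65,0.32,0.38],[-0.65,0.32,0.38]], delta_rot=[[0,0,-0.003],[0,0,-0.003],[0,0,-0.003],[0,0,-0.003],[0,0,-0.003]])

```text
clock: 7.9
position: [0.587, -0.0647, 0.089]
tool_rot: [-3.14, -0.0, 1.596]
force: [-0.0, 0.7, 0.3]
grip_width: 0.0426
finger_force: 25.9
```

>>> apply_moves(linear=[[0,0,0.15],[0,0,0.25],[0,0,0.35],[0,0,0.38],[0,0,0.38]], delta_rot=[[0,0,0],[0,0,0],[0,0,0],[0,0,0],[0,0,0]])

```text
clock: 8.32
position: [0.587, -0.0634, 0.0516]
tool_rot: [-3.14, -0.0, 1.6]
force: [0.6, -0.6, 0.4]
grip_width: 0.0427
finger_force: 25.9
```

>>> apply_moves(linear=[[-0.02,0,0],[-0.03,0,0.01],[-0.03,0,0.02],[-0.03,0,0.02],[-0.03,0,0.02]], delta_rot=[[0,0,0],[0,0,0],[0,0,0],[0,0,0],[0,0,0]])

```text
clock: 8.73
position: [0.5877, -0.0671, 0.0505]
tool_rot: [3.141, -0.0, 1.599]
force: [1.0, 0.2, -0.3]
grip_width: 0.0425
finger_force: 25.9
```

>>> apply_moves(linear=[[0,0,0.005],[0,0,0.01],[0,0,0.015],[0,0,0.015],[0,0,0.015]], delta_rot=[[0,0,0],[0,0,0],[0,0,0],[0,0,0],[0,0,0]])

```text
clock: 9.15
position: [0.5875, -0.067, 0.0488]
tool_rot: [-3.142, -0.0, 1.6]
force: [0.5, -0.6, 0.1]
grip_width: 0.0424
finger_force: 25.9
```

>>> apply_moves(linear=[[0,0,0.005],[0,0,0.01],[0,0,0.01],[0,0,0.01],[0,0,0.01]], delta_rot=[[0,0,0],[0,0,0],[0,0,0],[0,0,0],[0,0,0]])

```text
clock: 9.57
position: [0.5877, -0.0671, 0.0484]
tool_rot: [3.141, 0.0, 1.6]
force: [-3.7, -0.3, 12.8]
grip_width: 0.0426
finger_force: 26.8
```

>>> apply_moves(linear=[[0,0,0.005],[0,0,0.01],[0,0,0.01],[0,0,0.01],[0,0,0.01]], delta_rot=[[0,0,0],[0,0,0],[0,0,0],[0,0,0],[0,0,0]])

```text
clock: 9.98
position: [0.5877, -0.0671, 0.0482]
tool_rot: [3.141, 0.001, 1.599]
force: [-9.1, 1.0, 28.4]
grip_width: 0.0424
finger_force: 28.0
```

Contact with the floor at TCP 0.0484. I'll ease off and release.

>>> apply_moves(linear=[[0,0,-0.01],[0,0,-0.015],[0,0,-0.015],[0,0,-0.015],[0,0,-0.015]], delta_rot=[[0,0,0],[0,0,0],[0,0,0],[0,0,0],[0,0,0]])

```text
clock: 10.4
position: [0.5877, -0.0671, 0.0484]
tool_rot: [3.141, 0.0, 1.6]
force: [-1.0, -0.2, 6.6]
grip_width: 0.0425
finger_force: 26.4
```

>>> apply_moves(linear=[[0,0,0],[0,0,0],[0,0,0],[0,0,0],[0,0,0]], delta_rot=[[0,0,0],[0,0,0],[0,0,0],[0,0,0],[0,0,0]], gripper=0.4)

```text
clock: 10.82
position: [0.5875, -0.0671, 0.0482]
tool_rot: [-3.141, -0.0, 1.6]
force: [0.8, -0.6, -0.2]
grip_width: 0.0597
finger_force: 0.0
```

>>> apply_moves(linear=[[0,0,-0.1],[0,0,-0.3],[0,0,-0.5],[0,0,-0.75],[0,0,-0.85]], delta_rot=[[0,0,0],[0,0,0],[0,0,0],[0,0,0],[0,0,0]])

```text
clock: 11.23
position: [0.5886, -0.0669, 0.1368]
tool_rot: [3.139, 0.0, 1.6]
force: [0.3, -1.0, 0.3]
grip_width: 0.0596
finger_force: 0.0
```

```bash
cat > chk.py <<'E'
from plan import *
def chk():
    e=ext("top");p,d=optics.grab_frame("top");i=e[0]
    h=cv2.cvtColor(p,cv2.COLOR_RGB2HSV);H,S,V=[h[...,k].astype(int) for k in range(3)]
    for q in blobs((V<75)&(S>80)&((H<22)|(H>170)),60):
        u=q[:,0].mean(0)
        for zz in (.018,.056):
            w=ray(e,q[:,0],zz)[:,:2].astype(np.float32);r=cv2.minAreaRect(w)
            if .35<r[0][0]<.75 and -.3<r[0][1]<.45: print(zz,u.round(),np.round(r[0],4),np.round(r[1],4))
    return p
if __name__=="__main__":
    print(monitor.observe()["position"]); chk()
    plan([(.57,.02,.135,1.62),(.565,.10,.135,1.67),(.553,.18,.135,1.70),(.547,.2443,.10,1.738),(.547,.2443,.06,1.738),(.547,.2443,.009,1.738)])
E
python3 chk.py
```

```text
[ 0.58857165 -0.06690632  0.13680993]
0.018 [142. 247.] [0.4275 0.3524] [0.0532 0.0238]
0.056 [142. 247.] [0.4275 0.3403] [0.0512 0.0229]
0.018 [167. 241.] [0.4424 0.2838] [0.0388 0.0414]
0.056 [167. 241.] [0.4418 0.2742] [0.0374 0.0399]
0.018 [140. 212.] [0.5247 0.3611] [0.0417 0.04  ]
0.056 [140. 212.] [0.5211 0.3487] [0.0402 0.0385]
0.018 [183. 203.] [0.5469 0.2448] [0.0414 0.0386]
0.056 [183. 203.] [0.5425 0.2366] [0.0399 0.0372]
[0.88, -0.17, 0.02] -0.01
[0.8, -0.01, 0.0] -0.024
[0.8, -0.04, 0.0] -0.014
[0.65, 0.03, 0.35] -0.018
[-0.0, -0.0, 0.4] -0.0
[-0.0, -0.0, 0.51] -0.0
end [0.5472 0.2443 0.0095 1.7377]
```

>>> apply_moves(linear=[[0.88,-0.17,0],[0.88,-0.17,0],[0.88,-0.17,0],[0.88,-0.17,0],[0.88,-0.17,0]], delta_rot=[[0,0,-0.01],[0,0,-0.01],[0,0,-0.01],[0,0,-0.01],[0,0,-0.01]])

```text
clock: 11.7
position: [0.568, 0.0206, 0.1333]
tool_rot: [-3.141, 0.0, 1.622]
force: [-0.2, -0.3, -0.2]
grip_width: 0.0597
finger_force: 0.0
```

>>> apply_moves(linear=[[0.8,-0.01,0],[0.8,-0.01,0],[0.8,-0.01,0],[0.8,-0.01,0],[0.8,-0.01,0]], delta_rot=[[0,0,-0.024],[0,0,-0.024],[0,0,-0.024],[0,0,-0.024],[0,0,-0.024]], gripper=1)

```text
clock: 12.12
position: [0.5633, 0.0988, 0.1331]
tool_rot: [-3.141, 0.001, 1.67]
force: [0.5, -0.4, -0.5]
grip_width: 0.0852
finger_force: 0.0
```

>>> apply_moves(linear=[[0.8,-0.04,0],[0.8,-0.04,0],[0.8,-0.04,0],[0.8,-0.04,0],[0.8,-0.04,0]], delta_rot=[[0,0,-0.014],[0,0,-0.014],[0,0,-0.014],[0,0,-0.014],[0,0,-0.014]])

```text
clock: 12.53
position: [0.5516, 0.1775, 0.1331]
tool_rot: [-3.141, 0.001, 1.698]
force: [0.4, -0.9, -0.9]
grip_width: 0.0856
finger_force: 0.0
```

>>> apply_moves(linear=[[0.65,0.03,0.35],[0.65,0.03,0.35],[0.65,0.03,0.35],[0.65,0.03,0.35],[0.65,0.03,0.35]], delta_rot=[[0,0,-0.018],[0,0,-0.018],[0,0,-0.018],[0,0,-0.018],[0,0,-0.018]])

```text
clock: 12.95
position: [0.5464, 0.2422, 0.0981]
tool_rot: [-3.141, 0.001, 1.736]
force: [0.1, 0.5, 0.2]
grip_width: 0.0856
finger_force: 0.0
```

```bash
python3 - <<'E'
from chk import *
chk();s=monitor.observe();print(s["position"],s["tool_rot"],s["grip_width"])
plan([(.547,.2446,.0095,1.738)])
E
```

```text
0.018 [142. 248.] [0.4275 0.3519] [0.0535 0.0246]
0.056 [142. 248.] [0.4275 0.3399] [0.0516 0.0237]
0.018 [298. 185.] [ 0.5934 -0.0725] [0.0385 0.0389]
0.056 [298. 185.] [ 0.5874 -0.0691] [0.0371 0.0375]
[0.54657337 0.24212453 0.09842864] [3.14140792e+00 1.00087352e-03 1.73513007e+00] 0.08562521450701063
[0.02, 0.01, 0.89] -0.001
end [0.5472 0.2443 0.0094 1.7372]
```

Disc 1 lies at (0.587,-0.069), as planned. Now grasping disc C.

>>> apply_moves(linear=[[0.02,0,0.3],[0.02,0,0.6],[0.02,0,0.8],[0.02,0,0.88],[0.02,0,0.88]], delta_rot=[[0,0,0],[0,0,0],[0,0,0],[0,0,0],[0,0,0]])

```text
clock: 13.42
position: [0.5452, 0.2446, 0.0092]
tool_rot: [-3.14, 0.001, 1.736]
force: [-1.1, -0.1, 0.8]
grip_width: 0.0855
finger_force: 0.0
```

>>> apply_moves(linear=[[0,0,0],[0,0,0],[0,0,0],[0,0,0],[0,0,0]], delta_rot=[[0,0,0],[0,0,0],[0,0,0],[0,0,0],[0,0,0]], gripper=-0.2)

```text
clock: 13.83
position: [0.5461, 0.2464, 0.0118]
tool_rot: [3.14, -0.0, 1.738]
force: [-2.1, -1.3, 12.3]
grip_width: 0.0424
finger_force: 23.7
```

>>> apply_moves(linear=[[0,0,-0.1],[0,0,-0.3],[0,0,-0.6],[0,0,-0.9],[0,0,-1.0]], delta_rot=[[0,0,0],[0,0,0],[0,0,0],[0,0,0],[0,0,0]])

```text
clock: 14.25
position: [0.5466, 0.2472, 0.1151]
tool_rot: [3.137, -0.001, 1.738]
force: [0.1, -0.0, -0.3]
grip_width: 0.0422
finger_force: 25.5
```

```bash
python3 - <<'E'
import tilt
from plan import *
plan([(.553,.16,.13,1.70),(.56,.08,.13,1.645),(.578,.0,.13,1.597),(.5867,-.0172,.09,1.595),(.5867,-.0172,.0505,1.595)])
E
```

```text
5141 top z 0.12889053748303222 mean [0.5459 0.2506 0.1282] normal [-0.012  0.04   0.999] tcp [0.547  0.2472 0.1153]
[-0.87, -0.09, -0.15] 0.018
[-0.8, -0.03, 0.0] 0.026
[-0.81, 0.12, 0.0] 0.023
[-0.18, 0.08, 0.4] 0.001
[0.0, 0.0, 0.4] 0.0
end [ 0.5864 -0.0174  0.0503  1.5951]
```

>>> apply_moves(linear=[[-0.2,-0.02,-0.15],[-0.4,-0.05,-0.15],[-0.6,-0.07,-0.15],[-0.87,-0.09,-0.15],[-0.87,-0.09,-0.15]], delta_rot=[[0,0,0.018],[0,0,0.018],[0,0,0.018],[0,0,0.018],[0,0,0.018]])

```text
clock: 14.72
position: [0.5516, 0.1533, 0.1252]
tool_rot: [-3.141, 0.003, 1.695]
force: [1.5, -0.7, -0.4]
grip_width: 0.0425
finger_force: 25.6
```

>>> apply_moves(linear=[[-0.2,0,0],[-0.4,-0.01,0],[-0.6,-0.02,0],[-0.8,-0.03,0],[-0.8,-0.03,0]], delta_rot=[[0,0,0.026],[0,0,0.026],[0,0,0.026],[0,0,0.026],[0,0,0.026]])

```text
clock: 15.13
position: [0.5585, 0.0749, 0.1252]
tool_rot: [-3.141, 0.002, 1.641]
force: [0.3, -0.7, -0.3]
grip_width: 0.0425
finger_force: 25.6
```

>>> apply_moves(linear=[[-0.2,0.03,0],[-0.4,0.06,0],[-0.6,0.09,0],[-0.8,0.12,0],[-0.8,0.12,0]], delta_rot=[[0,0,0.023],[0,0,0.023],[0,0,0.023],[0,0,0.023],[0,0,0.023]])

```text
clock: 15.55
position: [0.5768, -0.0038, 0.1252]
tool_rot: [-3.141, 0.002, 1.593]
force: [-0.2, -0.8, -0.5]
grip_width: 0.0425
finger_force: 25.6
```

>>> apply_moves(linear=[[-0.08,0.04,0.2],[-0.16,0.08,0.4],[-0.16,0.08,0.6],[-0.16,0.08,0.7],[-0.16,0.08,0.7]], delta_rot=[[0,0,0],[0,0,0],[0,0,0],[0,0,0],[0,0,0]])

```text
clock: 15.97
position: [0.5834, -0.0148, 0.0535]
tool_rot: [-3.139, -0.0, 1.598]
force: [-0.5, 0.8, -0.6]
grip_width: 0.0422
finger_force: 25.6
```

>>> apply_moves(linear=[[0,0.02,0],[0,0.03,0.01],[0,0.03,0.02],[0,0.03,0.025],[0,0.03,0.025]], delta_rot=[[0,0,0],[0,0,0],[0,0,0],[0,0,0],[0,0,0]])

```text
clock: 16.38
position: [0.5879, -0.0153, 0.0533]
tool_rot: [3.141, 0.0, 1.597]
force: [0.1, -0.5, -0.9]
grip_width: 0.0422
finger_force: 25.6
```

>>> apply_moves(linear=[[0,0,0.005],[0,0,0.01],[0,0,0.01],[0,0,0.01],[0,0,0.01]], delta_rot=[[0,0,0],[0,0,0],[0,0,0],[0,0,0],[0,0,0]])

```text
clock: 16.8
position: [0.5876, -0.0153, 0.0518]
tool_rot: [-3.142, -0.0, 1.598]
force: [-1.0, -0.4, -1.0]
grip_width: 0.0425
finger_force: 25.6
```

>>> apply_moves(linear=[[0,0,0.005],[0,0,0.01],[0,0,0.015],[0,0,0.015],[0,0,0.015]], delta_rot=[[0,0,0],[0,0,0],[0,0,0],[0,0,0],[0,0,0]])

```text
clock: 17.22
position: [0.5876, -0.0153, 0.0502]
tool_rot: [-3.141, -0.0, 1.598]
force: [-0.3, 0.5, -0.1]
grip_width: 0.0423
finger_force: 25.6
```

>>> apply_moves(linear=[[0,0,0.005],[0,0,0.01],[0,0,0.01],[0,0,0.01],[0,0,0.01]], delta_rot=[[0,0,0],[0,0,0],[0,0,0],[0,0,0],[0,0,0]])

```text
clock: 17.63
position: [0.5877, -0.0153, 0.0498]
tool_rot: [3.141, 0.0, 1.597]
force: [-4.5, -0.5, 8.9]
grip_width: 0.0423
finger_force: 26.5
```

>>> apply_moves(linear=[[0,0,0.003],[0,0,0.005],[0,0,0.005],[0,0,0.005],[0,0,0.005]], delta_rot=[[0,0,0],[0,0,0],[0,0,0],[0,0,0],[0,0,0]])

```text
clock: 18.05
position: [0.5878, -0.0153, 0.0497]
tool_rot: [3.141, 0.0, 1.597]
force: [-6.3, -1.1, 17.7]
grip_width: 0.0422
finger_force: 27.2
```

Contact. Easing off by 0.5 mm, releasing and going back for disc A.

>>> apply_moves(linear=[[0,0,-0.005],[0,0,-0.008],[0,0,-0.008],[0,0,-0.008],[0,0,-0.008]], delta_rot=[[0,0,0],[0,0,0],[0,0,0],[0,0,0],[0,0,0]])

```text
clock: 18.47
position: [0.5877, -0.0153, 0.0498]
tool_rot: [3.141, 0.0, 1.597]
force: [-2.5, -0.5, 7.1]
grip_width: 0.0424
finger_force: 26.3
```

>>> apply_moves(linear=[[0,0,0],[0,0,0],[0,0,0],[0,0,0],[0,0,0]], delta_rot=[[0,0,0],[0,0,0],[0,0,0],[0,0,0],[0,0,0]], gripper=0.4)

```text
clock: 18.88
position: [0.5876, -0.0153, 0.0495]
tool_rot: [-3.142, -0.0, 1.597]
force: [-0.2, 1.2, -0.2]
grip_width: 0.0595
finger_force: 0.0
```

>>> apply_moves(linear=[[0,0,-0.1],[0,0,-0.3],[0,0,-0.5],[0,0,-0.75],[0,0,-0.82]], delta_rot=[[0,0,0],[0,0,0],[0,0,0],[0,0,0],[0,0,0]])

```text
clock: 19.3
position: [0.589, -0.015, 0.1355]
tool_rot: [3.138, -0.0, 1.598]
force: [-0.3, 0.4, 0.1]
grip_width: 0.0601
finger_force: 0.0
```

```bash
python3 - <<'E'
from plan import *
print(monitor.observe()["position"])
plan([(.545,.055,.133,1.62),(.505,.13,.133,1.67),(.465,.20,.133,1.70),(.443,.281,.10,1.738),(.443,.2845,.0095,1.738)])
E
```

```text
[ 0.58895394 -0.01502652  0.13550522]
[0.71, -0.42, 0.03] -0.011
[0.77, -0.36, -0.0] -0.024
[0.74, -0.33, -0.0] -0.014
[0.83, -0.11, 0.33] -0.018
[0.03, 0.0, 0.9] -0.0
end [0.4429 0.2841 0.0095 1.7379]
```

>>> apply_moves(linear=[[0.71,-0.42,0],[0.71,-0.42,0],[0.71,-0.42,0],[0.71,-0.42,0],[0.71,-0.42,0]], delta_rot=[[0,0,-0.011],[0,0,-0.011],[0,0,-0.011],[0,0,-0.011],[0,0,-0.011]])

```text
clock: 19.72
position: [0.5441, 0.0543, 0.132]
tool_rot: [3.141, 0.0, 1.621]
force: [1.6, -0.3, 0.2]
grip_width: 0.0599
finger_force: 0.0
```

>>> apply_moves(linear=[[0.77,-0.36,0],[0.77,-0.36,0],[0.77,-0.36,0],[0.77,-0.36,0],[0.77,-0.36,0]], delta_rot=[[0,0,-0.024],[0,0,-0.024],[0,0,-0.024],[0,0,-0.024],[0,0,-0.024]], gripper=1)

```text
clock: 20.13
position: [0.5046, 0.1289, 0.1316]
tool_rot: [3.141, 0.0, 1.67]
force: [0.2, -0.8, -0.2]
grip_width: 0.0856
finger_force: 0.0
```

>>> apply_moves(linear=[[0.74,-0.33,0],[0.74,-0.33,0],[0.74,-0.33,0],[0.74,-0.33,0],[0.74,-0.33,0]], delta_rot=[[0,0,-0.014],[0,0,-0.014],[0,0,-0.014],[0,0,-0.014],[0,0,-0.014]])

```text
clock: 20.55
position: [0.4647, 0.1987, 0.1315]
tool_rot: [3.142, 0.001, 1.698]
force: [0.3, -0.8, -0.0]
grip_width: 0.0855
finger_force: 0.0
```

>>> apply_moves(linear=[[0.83,-0.11,0.33],[0.83,-0.11,0.33],[0.83,-0.11,0.33],[0.83,-0.11,0.33],[0.83,-0.11,0.33]], delta_rot=[[0,0,-0.018],[0,0,-0.018],[0,0,-0.018],[0,0,-0.018],[0,0,-0.018]])

```text
clock: 20.97
position: [0.4429, 0.2797, 0.0982]
tool_rot: [-3.141, 0.001, 1.736]
force: [0.3, -1.5, -0.1]
grip_width: 0.0847
finger_force: 0.0
```

```bash
python3 - <<'E'
from chk import *
chk();s=monitor.observe();print(s["position"],s["tool_rot"],s["grip_width"])
plan([(.443,.2837,.0095,1.738)])
E
```

```text
0.018 [298. 185.] [ 0.5934 -0.0725] [0.0385 0.0389]
0.056 [298. 185.] [ 0.5874 -0.0691] [0.0371 0.0375]
0.018 [278. 185.] [ 0.594  -0.0176] [0.0385 0.039 ]
0.056 [278. 185.] [ 0.5879 -0.0162] [0.0371 0.0376]
[0.44318822 0.27922759 0.09845278] [-3.14141353e+00  9.11272404e-04  1.73541857e+00] 0.0857795966795741
[0.04, 0.01, 0.89] -0.001
end [0.4435 0.2833 0.0095 1.7375]
```

>>> apply_moves(linear=[[0.02,0,0.3],[0.02,0,0.6],[0.02,0,0.8],[0.02,0,0.88],[0.02,0,0.88]], delta_rot=[[0,0,0],[0,0,0],[0,0,0],[0,0,0],[0,0,0]])

```text
clock: 21.43
position: [0.442, 0.2812, 0.0095]
tool_rot: [-3.14, 0.001, 1.736]
force: [-0.8, 0.3, 0.5]
grip_width: 0.0852
finger_force: 0.0
```

>>> apply_moves(linear=[[0,0,0],[0,0,0],[0,0,0],[0,0,0],[0,0,0]], delta_rot=[[0,0,0],[0,0,0],[0,0,0],[0,0,0],[0,0,0]], gripper=-0.2)

```text
clock: 21.85
position: [0.4425, 0.283, 0.0119]
tool_rot: [3.14, -0.0, 1.737]
force: [-1.7, -2.9, 14.6]
grip_width: 0.0422
finger_force: 23.5
```

>>> apply_moves(linear=[[0,0,-0.1],[0,0,-0.3],[0,0,-0.6],[0,0,-0.9],[0,0,-1.0]], delta_rot=[[0,0,0],[0,0,0],[0,0,0],[0,0,0],[0,0,0]])

```text
clock: 22.27
position: [0.4428, 0.2838, 0.115]
tool_rot: [3.138, -0.002, 1.738]
force: [0.8, 0.7, 0.7]
grip_width: 0.0419
finger_force: 25.5
```

```bash
python3 - <<'E'
import tilt
from plan import *
plan([(.475,.205,.137,1.70),(.51,.13,.137,1.645),(.55,.065,.137,1.597),(.5862,.0365,.105,1.595),(.5862,.0365,.055,1.595)])
E
```

```text
5551 top z 0.12861158421522131 mean [0.442  0.2903 0.1279] normal [-0.013  0.042  0.999] tcp [0.4432 0.2838 0.1151]
[-0.83, 0.18, -0.22] 0.018
[-0.79, 0.25, 0.0] 0.026
[-0.68, 0.35, 0.0] 0.023
[-0.29, 0.36, 0.32] 0.001
[-0.0, -0.0, 0.5] 0.0
end [0.5865 0.0366 0.0551 1.5952]
```

>>> apply_moves(linear=[[-0.2,0.05,-0.22],[-0.4,0.1,-0.22],[-0.6,0.14,-0.22],[-0.83,0.18,-0.22],[-0.83,0.18,-0.22]], delta_rot=[[0,0,0.018],[0,0,0.018],[0,0,0.018],[0,0,0.018],[0,0,0.018]])

```text
clock: 22.73
position: [0.4747, 0.1995, 0.1324]
tool_rot: [-3.141, 0.002, 1.696]
force: [1.5, -0.5, -0.5]
grip_width: 0.042
finger_force: 25.7
```

>>> apply_moves(linear=[[-0.2,0.07,0],[-0.4,0.13,0],[-0.6,0.2,0],[-0.79,0.25,0],[-0.79,0.25,0]], delta_rot=[[0,0,0.026],[0,0,0.026],[0,0,0.026],[0,0,0.026],[0,0,0.026]])

```text
clock: 23.15
position: [0.5094, 0.1252, 0.1323]
tool_rot: [-3.141, 0.002, 1.642]
force: [1.0, -0.7, -1.0]
grip_width: 0.0423
finger_force: 25.7
```

>>> apply_moves(linear=[[-0.2,0.1,0],[-0.4,0.2,0],[-0.6,0.3,0],[-0.68,0.35,0],[-0.68,0.35,0]], delta_rot=[[0,0,0.023],[0,0,0.023],[0,0,0.023],[0,0,0.023],[0,0,0.023]])

```text
clock: 23.57
position: [0.549, 0.0622, 0.1324]
tool_rot: [-3.142, 0.0, 1.595]
force: [-1.4, -0.0, 0.4]
grip_width: 0.0422
finger_force: 25.7
```

>>> apply_moves(linear=[[-0.15,0.18,0],[-0.27,0.38,0.1],[-0.27,0.38,0.32],[-0.27,0.38,0.5],[-0.27,0.38,0.6]], delta_rot=[[0,0,0],[0,0,0],[0,0,0],[0,0,0],[0,0,0]])

```text
clock: 23.98
position: [0.5858, 0.0391, 0.0707]
tool_rot: [-3.139, -0.001, 1.599]
force: [-0.5, 0.5, -0.4]
grip_width: 0.0421
finger_force: 25.7
```

>>> apply_moves(linear=[[0,0,0.1],[0,0,0.17],[0,0,0.17],[0,0,0.17],[0,0,0.17]], delta_rot=[[0,0,0],[0,0,0],[0,0,0],[0,0,0],[0,0,0]])

```text
clock: 24.4
position: [0.5874, 0.038, 0.0564]
tool_rot: [3.141, -0.0, 1.598]
force: [-0.2, -0.2, -0.9]
grip_width: 0.0421
finger_force: 25.7
```

>>> apply_moves(linear=[[-0.02,0,0],[-0.04,0,0.02],[-0.04,0,0.04],[-0.04,0,0.05],[-0.04,0,0.05]], delta_rot=[[0,0,0],[0,0,0],[0,0,0],[0,0,0],[0,0,0]])

```text
clock: 24.82
position: [0.587, 0.0337, 0.0504]
tool_rot: [-3.141, -0.0, 1.597]
force: [0.5, 0.7, 0.6]
grip_width: 0.0422
finger_force: 25.7
```

>>> apply_moves(linear=[[0,0,0.003],[0,0,0.005],[0,0,0.007],[0,0,0.01],[0,0,0.01]], delta_rot=[[0,0,0],[0,0,0],[0,0,0],[0,0,0],[0,0,0]])

```text
clock: 25.23
position: [0.5872, 0.0338, 0.05]
tool_rot: [3.141, 0.0, 1.598]
force: [-3.0, -0.0, 7.9]
grip_width: 0.0424
finger_force: 26.4
```

Touching at 8 N. Release, lift and check all three.

>>> apply_moves(linear=[[0,0,0],[0,0,0],[0,0,0],[0,0,0],[0,0,0]], delta_rot=[[0,0,0],[0,0,0],[0,0,0],[0,0,0],[0,0,0]], gripper=0.4)

```text
clock: 25.65
position: [0.5871, 0.0337, 0.0495]
tool_rot: [-3.141, -0.0, 1.597]
force: [-0.7, 0.4, -0.4]
grip_width: 0.0598
finger_force: 0.0
```

>>> apply_moves(linear=[[0,0,-0.1],[0,0,-0.3],[0,0,-0.5],[0,0,-0.75],[0,0,-0.88]], delta_rot=[[0,0,0],[0,0,0],[0,0,0],[0,0,0],[0,0,0]])

```text
clock: 26.07
position: [0.5879, 0.034, 0.1407]
tool_rot: [3.139, -0.0, 1.598]
force: [0.5, 0.5, -0.3]
grip_width: 0.0601
finger_force: 0.0
```

>>> apply_moves(linear=[[0.3,0,0],[0.52,-0.03,0],[0.52,-0.03,0],[0.52,-0.03,0],[0.52,-0.03,0]], delta_rot=[[0,0,0],[0,0,0],[0,0,0],[0,0,0],[0,0,0]])

```text
clock: 26.48
position: [0.5828, 0.0851, 0.1377]
tool_rot: [-3.142, 0.0, 1.598]
force: [0.0, -0.7, -0.0]
grip_width: 0.0597
finger_force: 0.0
```

```bash
python3 - <<'E'
from chk import *
chk();s=monitor.observe();print(s["position"],s["tool_rot"],s["grip_width"])
q,_=optics.grab_frame("wrist");p,_=optics.grab_frame("side");a=p[140:260,170:330,::-1]
cv2.imwrite("pics/l3.png",np.hstack([cv2.resize(a,(400,300),interpolation=cv2.INTER_CUBIC),cv2.resize(q[:,:,::-1],(400,300))]))
plan([(.584,.090,.065,1.595)])
E
```

```text
0.018 [142. 247.] [0.4273 0.3524] [0.0535 0.0238]
0.056 [142. 247.] [0.4273 0.3403] [0.0515 0.0229]
0.018 [140. 212.] [0.5246 0.3611] [0.0416 0.0385]
0.056 [140. 212.] [0.5211 0.3487] [0.04   0.0371]
[0.58282423 0.08473503 0.13756737] [-3.14138425e+00  5.22441275e-04  1.59673147e+00] 0.05957367878461136
[0.05, 0.01, 0.73] 0.001
end [0.5837 0.0897 0.0645 1.5942]
```

View pics/l3.png

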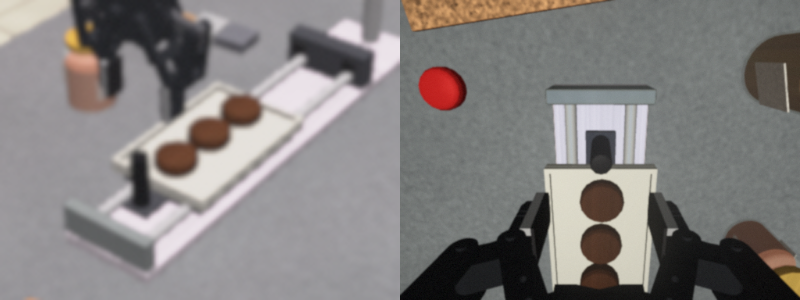

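The three seeds lie flat in a row: (178,157), (209,133) and (241,109) in the left panel. The handle is centred in the wrist view. Next I'll lower onto the handle and pinch it.

>>> apply_moves(linear=[[0.04,0.01,0.1],[0.04,0.01,0.3],[0.04,0.01,0.5],[0.04,0.01,0.65],[0.04,0.01,0.72]], delta_rot=[[0,0,0.001],[0,0,0.001],[0,0,0.001],[0,0,0.001],[0,0,0.001]])

```text
clock: 27.05
position: [0.5826, 0.0894, 0.063]
tool_rot: [-3.139, 0.0, 1.595]
force: [-0.2, -0.3, -0.6]
grip_width: 0.0596
finger_force: 0.0
```

>>> apply_moves(linear=[[0,0,0],[0,0,0],[0,0,0],[0,0,0],[0,0,0]], delta_rot=[[0,0,0],[0,0,0],[0,0,0],[0,0,0],[0,0,0]], gripper=-0.5, force=25)

```text
clock: 27.47
position: [0.5841, 0.0897, 0.0664]
tool_rot: [3.14, -0.0, 1.595]
force: [0.2, 0.3, -0.8]
grip_width: 0.0216
finger_force: 0.0
```

>>> apply_moves(linear=[[0,0,0],[0,0,0],[0,0,0],[0,0,0],[0,0,0]], delta_rot=[[0,0,0],[0,0,0],[0,0,0],[0,0,0],[0,0,0]], gripper=-0.7)

```text
clock: 27.88
position: [0.5845, 0.0897, 0.0663]
tool_rot: [3.14, -0.0, 1.595]
force: [2.5, -0.9, 6.0]
grip_width: 0.0169
finger_force: 25.3
```

Handle held. Pulling home with a gentle ramp.

>>> apply_moves(linear=[[-0.01,0,0],[-0.03,0,0],[-0.06,0,0],[-0.1,0,0],[-0.15,0,0]], delta_rot=[[0,0,0],[0,0,0],[0,0,0],[0,0,0],[0,0,0]])

```text
clock: 28.3
position: [0.5848, 0.0756, 0.0664]
tool_rot: [3.14, -0.001, 1.596]
force: [3.0, 3.0, 6.1]
grip_width: 0.017
finger_force: 25.2
```

>>> apply_moves(linear=[[-0.05,0,0],[-0.1,0,0],[-0.15,0,0],[-0.2,0,0],[-0.25,0,0]], delta_rot=[[0,0,0],[0,0,0],[0,0,0],[0,0,0],[0,0,0]])

```text
clock: 28.72
position: [0.5854, 0.0503, 0.0664]
tool_rot: [3.14, -0.001, 1.596]
force: [1.4, 2.8, 6.8]
grip_width: 0.0174
finger_force: 25.3
```

>>> apply_moves(linear=[[-0.05,0,0],[-0.1,0,0],[-0.15,0,0],[-0.2,0,0],[-0.25,0,0]], delta_rot=[[0,0,0],[0,0,0],[0,0,0],[0,0,0],[0,0,0]])

```text
clock: 29.13
position: [0.586, 0.0253, 0.0664]
tool_rot: [3.14, -0.001, 1.596]
force: [2.1, 2.9, 6.9]
grip_width: 0.0168
finger_force: 25.3
```

```bash
python3 - <<'E'
from chk import *
s=monitor.observe();print(s["position"],s["force"])
p=chk();e=ext("top");h=cv2.cvtColor(p,cv2.COLOR_RGB2HSV);V=h[...,2]
m=(V<60);m[:,:345]=0;m[:,380:]=0
for c in blobs(m,40):
    w=ray(e,c[:,0],.054);print("stop",c[:,0].mean(0),w.min(0).round(4),w.max(0).round(4))
E
```

```text
[0.58601165 0.02525512 0.06635508] [2.11396924 2.90345345 6.88569932]
0.018 [142. 247.] [0.4278 0.3525] [0.0525 0.0238]
0.056 [142. 247.] [0.4278 0.3405] [0.0506 0.0229]
0.018 [140. 212.] [0.5246 0.3611] [0.0416 0.0385]
0.056 [140. 212.] [0.5211 0.3487] [0.04   0.0371]
stop [356.56372549 350.72058824] [ 0.0885 -0.2599  0.054 ] [ 0.2648 -0.175   0.054 ]
stop [362.6146789  288.68807339] [ 0.2916 -0.2715  0.054 ] [ 0.3415 -0.1829  0.054 ]
stop [361.29761905 263.29761905] [ 0.3446 -0.2748  0.054 ] [ 0.4099 -0.1846  0.054 ]
stop [357.05084746 189.31355932] [ 0.5219 -0.2516  0.054 ] [ 0.6372 -0.1925  0.054 ]
```

>>> apply_moves(linear=[[-0.03,0,0],[-0.06,0,0],[-0.09,0,0],[-0.11,0,0],[-0.13,0,0]], delta_rot=[[0,0,0],[0,0,0],[0,0,0],[0,0,0],[0,0,0]])

```text
clock: 29.6
position: [0.5863, 0.0122, 0.0663]
tool_rot: [3.14, -0.001, 1.596]
force: [2.0, 2.1, 6.4]
grip_width: 0.0171
finger_force: 25.3
```

>>> apply_moves(linear=[[-0.015,0,0],[-0.03,0,0],[-0.045,0,0],[-0.06,0,0],[-0.07,0,0]], delta_rot=[[0,0,0],[0,0,0],[0,0,0],[0,0,0],[0,0,0]])

```text
clock: 30.02
position: [0.5865, 0.0052, 0.0664]
tool_rot: [3.14, -0.001, 1.596]
force: [1.8, 1.8, 6.8]
grip_width: 0.0169
finger_force: 25.3
```

>>> apply_moves(linear=[[-0.01,0,0],[-0.02,0,0],[-0.03,0,0],[-0.04,0,0],[-0.05,0,0]], delta_rot=[[0,0,0],[0,0,0],[0,0,0],[0,0,0],[0,0,0]])

```text
clock: 30.43
position: [0.5866, 0.0003, 0.0663]
tool_rot: [3.14, -0.001, 1.596]
force: [2.5, 2.2, 7.6]
grip_width: 0.0168
finger_force: 25.3
```

>>> apply_moves(linear=[[-0.01,0,0],[-0.02,0,0],[-0.03,0,0],[-0.04,0,0],[-0.05,0,0]], delta_rot=[[0,0,0],[0,0,0],[0,0,0],[0,0,0],[0,0,0]])

```text
clock: 30.85
position: [0.5868, -0.0047, 0.0664]
tool_rot: [3.14, -0.001, 1.596]
force: [2.5, 2.8, 7.1]
grip_width: 0.0173
finger_force: 25.3
```

```bash
python3 - <<'E'
from h import *
p,_=optics.grab_frame("side");a=p[110:260,170:370,::-1]
cv2.imwrite("pics/s4.png",cv2.resize(a,(800,600),interpolation=cv2.INTER_CUBIC))
E
```

```text
(no output)
```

View pics/s4.png

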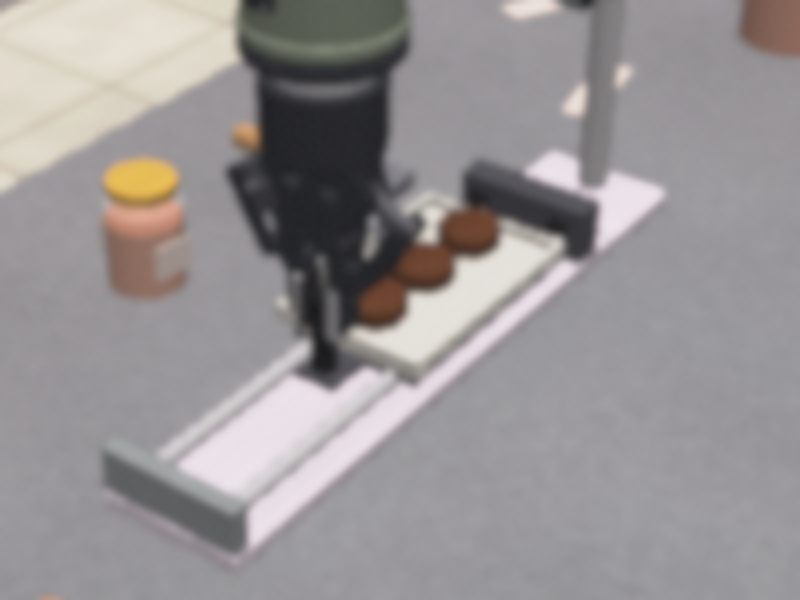

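The seeds are flat and the tray's end at about (560,245) is nearly at the stop (580,240). I'll take small force-watched steps.

>>> apply_moves(linear=[[-0.006,0,0],[-0.012,0,0],[-0.018,0,0],[-0.024,0,0],[-0.03,0,0]], delta_rot=[[0,0,0],[0,0,0],[0,0,0],[0,0,0],[0,0,0]])

```text
clock: 31.32
position: [0.5868, -0.0077, 0.0663]
tool_rot: [3.14, -0.001, 1.596]
force: [2.5, 3.4, 7.1]
grip_width: 0.0173
finger_force: 25.3
```

>>> apply_moves(linear=[[-0.004,0,0],[-0.008,0,0],[-0.012,0,0],[-0.016,0,0],[-0.02,0,0]], delta_rot=[[0,0,0],[0,0,0],[0,0,0],[0,0,0],[0,0,0]])

```text
clock: 31.73
position: [0.5868, -0.0096, 0.0663]
tool_rot: [3.14, -0.001, 1.596]
force: [1.7, 2.4, 6.8]
grip_width: 0.0167
finger_force: 25.3
```

>>> apply_moves(linear=[[-0.006,0,0],[-0.012,0,0],[-0.018,0,0],[-0.024,0,0],[-0.03,0,0]], delta_rot=[[0,0,0],[0,0,0],[0,0,0],[0,0,0],[0,0,0]])

```text
clock: 32.15
position: [0.5869, -0.0126, 0.0663]
tool_rot: [3.14, -0.001, 1.596]
force: [2.1, 2.6, 7.1]
grip_width: 0.0171
finger_force: 25.3
```

>>> apply_moves(linear=[[-0.004,0,0],[-0.008,0,0],[-0.012,0,0],[-0.016,0,0],[-0.02,0,0]], delta_rot=[[0,0,0],[0,0,0],[0,0,0],[0,0,0],[0,0,0]])

```text
clock: 32.57
position: [0.587, -0.0147, 0.0663]
tool_rot: [3.14, -0.001, 1.596]
force: [1.7, 2.3, 7.2]
grip_width: 0.0169
finger_force: 25.3
```

>>> apply_moves(linear=[[-0.006,0,0],[-0.012,0,0],[-0.018,0,0],[-0.024,0,0],[-0.03,0,0]], delta_rot=[[0,0,0],[0,0,0],[0,0,0],[0,0,0],[0,0,0]])

```text
clock: 32.98
position: [0.587, -0.0177, 0.0663]
tool_rot: [3.14, -0.001, 1.596]
force: [1.5, 2.7, 7.2]
grip_width: 0.0169
finger_force: 25.3
```

>>> apply_moves(linear=[[-0.004,0,0],[-0.008,0,0],[-0.012,0,0],[-0.016,0,0],[-0.02,0,0]], delta_rot=[[0,0,0],[0,0,0],[0,0,0],[0,0,0],[0,0,0]])

```text
clock: 33.4
position: [0.5871, -0.0196, 0.0663]
tool_rot: [3.14, -0.001, 1.596]
force: [2.3, 2.3, 7.9]
grip_width: 0.0173
finger_force: 25.4
```

>>> apply_moves(linear=[[-0.006,0,0],[-0.012,0,0],[-0.018,0,0],[-0.024,0,0],[-0.03,0,0]], delta_rot=[[0,0,0],[0,0,0],[0,0,0],[0,0,0],[0,0,0]])

```text
clock: 33.82
position: [0.5872, -0.0226, 0.0663]
tool_rot: [3.14, -0.001, 1.596]
force: [2.0, 2.3, 6.9]
grip_width: 0.0168
finger_force: 25.4
```

>>> apply_moves(linear=[[-0.004,0,0],[-0.008,0,0],[-0.012,0,0],[-0.016,0,0],[-0.02,0,0]], delta_rot=[[0,0,0],[0,0,0],[0,0,0],[0,0,0],[0,0,0]])

```text
clock: 34.23
position: [0.5872, -0.0246, 0.0663]
tool_rot: [3.14, -0.001, 1.596]
force: [2.2, 2.1, 7.4]
grip_width: 0.0175
finger_force: 25.4
```

>>> apply_moves(linear=[[-0.006,0,0],[-0.012,0,0],[-0.018,0,0],[-0.024,0,0],[-0.03,0,0]], delta_rot=[[0,0,0],[0,0,0],[0,0,0],[0,0,0],[0,0,0]])

```text
clock: 34.65
position: [0.5873, -0.0276, 0.0664]
tool_rot: [3.14, -0.001, 1.596]
force: [1.4, 2.5, 7.3]
grip_width: 0.0169
finger_force: 25.4
```

>>> apply_moves(linear=[[-0.004,0,0],[-0.008,0,0],[-0.012,0,0],[-0.016,0,0],[-0.02,0,0]], delta_rot=[[0,0,0],[0,0,0],[0,0,0],[0,0,0],[0,0,0]])

```text
clock: 35.07
position: [0.5873, -0.0296, 0.0663]
tool_rot: [3.14, -0.001, 1.596]
force: [1.5, 2.8, 7.0]
grip_width: 0.017
finger_force: 25.4
```

```bash
python3 - <<'E'
from h import *
# tray end vs stop along the right-hand (near) side in the top view
p,_=optics.grab_frame("top");e=ext("top");row=p[190,320:375].astype(int).sum(1)//3;print(row.tolist())
print(ray(e,[[320,190],[350,190]],.05).round(4))
E
```

```text
[69, 71, 68, 71, 73, 67, 67, 70, 71, 70, 68, 72, 72, 71, 69, 75, 71, 71, 71, 71, 73, 70, 73, 73, 74, 71, 73, 73, 70, 71, 67, 72, 71, 72, 68, 69, 71, 71, 69, 71, 67, 70, 68, 67, 64, 63, 64, 63, 62, 60, 63, 60, 56, 62, 56]
[[ 0.5742 -0.1278  0.05  ]
 [ 0.5734 -0.2072  0.05  ]]
```

>>> apply_moves(linear=[[-0.006,0,0],[-0.012,0,0],[-0.018,0,0],[-0.024,0,0],[-0.03,0,0]], delta_rot=[[0,0,0],[0,0,0],[0,0,0],[0,0,0],[0,0,0]])

```text
clock: 35.53
position: [0.5874, -0.0327, 0.0663]
tool_rot: [3.14, -0.001, 1.596]
force: [1.4, 2.5, 7.1]
grip_width: 0.0171
finger_force: 25.4
```

>>> apply_moves(linear=[[-0.004,0,0],[-0.008,0,0],[-0.012,0,0],[-0.016,0,0],[-0.02,0,0]], delta_rot=[[0,0,0],[0,0,0],[0,0,0],[0,0,0],[0,0,0]])

```text
clock: 35.95
position: [0.5875, -0.0347, 0.0664]
tool_rot: [3.14, -0.001, 1.596]
force: [2.0, 2.1, 7.5]
grip_width: 0.0169
finger_force: 25.4
```

>>> apply_moves(linear=[[-0.005,0,0],[-0.01,0,0],[-0.015,0,0],[-0.02,0,0],[-0.02,0,0]], delta_rot=[[0,0,0],[0,0,0],[0,0,0],[0,0,0],[0,0,0]])

```text
clock: 36.37
position: [0.5875, -0.0368, 0.0663]
tool_rot: [3.14, -0.001, 1.596]
force: [2.4, 1.6, 7.5]
grip_width: 0.0167
finger_force: 25.4
```

>>> apply_moves(linear=[[-0.005,0,0],[-0.01,0,0],[-0.015,0,0],[-0.015,0,0],[-0.015,0,0]], delta_rot=[[0,0,0],[0,0,0],[0,0,0],[0,0,0],[0,0,0]])

```text
clock: 36.78
position: [0.5875, -0.0383, 0.0664]
tool_rot: [3.14, -0.001, 1.596]
force: [1.5, 2.4, 7.4]
grip_width: 0.017
finger_force: 25.4
```

>>> apply_moves(linear=[[-0.005,0,0],[-0.01,0,0],[-0.015,0,0],[-0.02,0,0],[-0.02,0,0]], delta_rot=[[0,0,0],[0,0,0],[0,0,0],[0,0,0],[0,0,0]])

```text
clock: 37.2
position: [0.5876, -0.0385, 0.0663]
tool_rot: [3.14, -0.003, 1.597]
force: [0.5, 9.5, 7.2]
grip_width: 0.0171
finger_force: 25.3
```

>>> apply_moves(linear=[[-0.005,0,0],[-0.01,0,0],[-0.015,0,0],[-0.015,0,0],[-0.015,0,0]], delta_rot=[[0,0,0],[0,0,0],[0,0,0],[0,0,0],[0,0,0]])

```text
clock: 37.62
position: [0.5876, -0.0385, 0.0664]
tool_rot: [3.14, -0.004, 1.598]
force: [-0.1, 18.1, 7.4]
grip_width: 0.017
finger_force: 25.3
```

Firm against the bumpers: no motion, 18 N. I'll ease most of the push, then release and rise.

>>> apply_moves(linear=[[0.01,0,0],[0.02,0,0],[0.02,0,0],[0.02,0,0],[0.02,0,0]], delta_rot=[[0,0,0],[0,0,0],[0,0,0],[0,0,0],[0,0,0]])

```text
clock: 38.03
position: [0.5876, -0.0384, 0.0664]
tool_rot: [3.14, -0.002, 1.597]
force: [0.8, 7.5, 7.7]
grip_width: 0.0166
finger_force: 25.4
```

>>> apply_moves(linear=[[0,0,0],[0,0,0],[0,0,0],[0,0,0],[0,0,0]], delta_rot=[[0,0,0],[0,0,0],[0,0,0],[0,0,0],[0,0,0]], gripper=0.4)

```text
clock: 38.45
position: [0.5867, -0.0405, 0.0655]
tool_rot: [-3.141, 0.0, 1.595]
force: [-0.3, 1.5, 0.4]
grip_width: 0.0596
finger_force: 0.0
```

>>> apply_moves(linear=[[0,0,-0.15],[0,0,-0.35],[0,0,-0.6],[0,0,-0.8],[0,0,-0.8]], delta_rot=[[0,0,0],[0,0,0],[0,0,0],[0,0,0],[0,0,0]])

```text
clock: 38.87
position: [0.5884, -0.0403, 0.1492]
tool_rot: [3.137, 0.0, 1.595]
force: [0.4, -0.1, 0.4]
grip_width: 0.06
finger_force: 0.0
```

>>> apply_moves(linear=[[0.3,0,0],[0.6,-0.3,0],[0.9,-0.6,0],[1.0,-0.9,0],[1.0,-1.0,0]], delta_rot=[[0,0,0],[0,0,0],[0,0,0],[0,0,0],[0,0,0]])

```text
clock: 39.28
position: [0.4804, 0.0597, 0.1453]
tool_rot: [-3.14, 0.0, 1.6]
force: [1.5, 0.3, -0.4]
grip_width: 0.0596
finger_force: 0.0
```

>>> apply_moves(linear=[[0.3,0,0],[0.6,0,0],[0.6,0,0],[0.6,0,0],[0.6,0,0]], delta_rot=[[0,0,0],[0,0,0],[0,0,0],[0,0,0],[0,0,0]])

```text
clock: 39.7
position: [0.4829, 0.1167, 0.1453]
tool_rot: [-3.141, 0.0, 1.595]
force: [0.3, -0.0, -0.2]
grip_width: 0.0597
finger_force: 0.0
```

```bash
python3 - <<'E'
from chk import *
p=chk();a=p[135:235,200:400,::-1];s,_=optics.grab_frame("side");b=s[110:260,170:370,::-1]
cv2.imwrite("pics/f.png",np.hstack([cv2.resize(a,(400,300),interpolation=cv2.INTER_CUBIC),cv2.resize(b,(400,300),interpolation=cv2.INTER_CUBIC)]))
print(monitor.observe())
E
```

```text
0.018 [142. 247.] [0.4273 0.3524] [0.0535 0.0238]
0.056 [142. 247.] [0.4273 0.3403] [0.0515 0.0229]
0.018 [140. 212.] [0.5247 0.3611] [0.0417 0.04  ]
0.056 [140. 212.] [0.5211 0.3487] [0.0402 0.0385]
0.018 [326. 184.] [ 0.5961 -0.1501] [0.0387 0.0414]
0.056 [326. 184.] [ 0.5899 -0.1439] [0.0373 0.0399]
0.018 [307. 184.] [ 0.5959 -0.0973] [0.0385 0.039 ]
0.056 [307. 184.] [ 0.5898 -0.0929] [0.0371 0.0375]
0.018 [346. 184.] [ 0.5959 -0.2048] [0.0389 0.0401]
0.056 [346. 184.] [ 0.5897 -0.1965] [0.0375 0.0386]
{'clock': 39.8, 'qpos': array([ 0.10587182,  0.50028914, -0.60637128,  1.98962463,  0.40304   ,
        0.77201245, -0.71416935]), 'qd': array([ 0.00403527, -0.0015169 , -0.00242976, -0.00062726, -0.00245986,
        0.00167484, -0.00156841]), 'joint_efforts': array([-9.74020511e-01, -7.63145185e+01, -8.96479815e+00, -2.79060459e+01,
        2.58901688e-03, -1.73457077e-02,  6.20488543e-03]), 'position': array([0.48302398, 0.11612527, 0.14536049]), 'tool_rot': array([-3.14116799e+00,  4.58814026e-04,  1.59409014e+00]), 'force': array([ 0.42897947,  0.67505139, -0.65986041]), 'moment': array([ 0.00904575, -0.00070852, -0.01576276]), 'finger_force': 0.0, 'grip_width': 0.060096198269416014}
```

View pics/f.png

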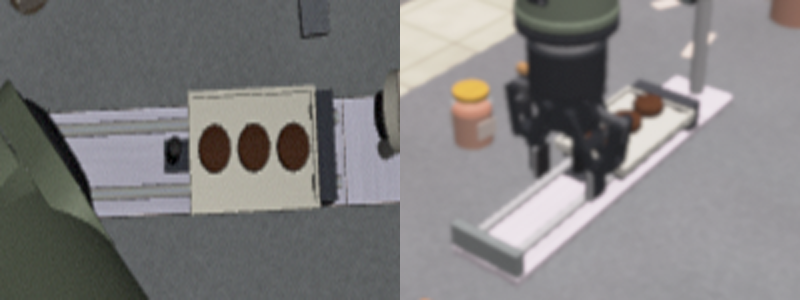

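The tray sits against the stop. The three seeds lie flat in a row at (214,148), (254,147) and (293,146), and the fourth disc and the bean haven't moved. Handing in.

```bash
python3 -c "from workcell import workorder; print(workorder.job_done())"
```

```text
the job is handed in; nothing more can be done
None
```

Job handed in at about 40 s: three round seeds lie flat in a row in the tray and the carriage is home against the stop. The fourth seed and the bean are where they started, I never touched the jars or the brush, and the robot is clear of everything.

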